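# Fit the mill's drive cog and unlock its power toggle

## Robot

A 7-joint arm with a two-finger parallel gripper is mounted at the origin on the work surface. World frame = base frame: x ahead of the robot, y to its left, z up, the work surface at z = 0. Lengths are in mm, angles in degrees, forces in N, time in s.
With the tool pointing down it reaches from about 400 to 925 mm from the base axis. Payload 4.1 kg.
Tool frame: the origin (TCP) lies between the finger pads, 19 mm behind the fingertips; this is the grasp point; z points along the fingers, y is the line along which they close (so a half turn about z gives the same grasp; the last joint's range is limited). The gripper opens to 85 mm and grips with 20 to 120 N. Pads are 22 mm wide; open, the fingers measure 114 mm over their backs; the gripper's body (76 mm by 85 mm) begins 54 mm behind the grasp point. The pads swing forward as they close: fully open they stand 13 mm farther back than shut.
Start: joints at [68.64, 22.827, 2.584, 88.041, -1.071, 69.15, -2.905], TCP at [175.79, -625.81, 250.047] pointing down, gripper open.
Joint ranges: [-161.44, 161.44], [-28.35, 127.94], [-78.24, 83.42], [0, 140.83], [-78.03, 258.03], [13.02, 114.36], [-168.23, 168.23]. Speed limits (degrees/s): [147.25, 147.25, 180, 180, 180, 180, 180].

## Interface

Orientations are given as [roll, pitch, yaw] about the fixed x, y, z axes, in that order (R = Rz(yaw) Ry(pitch) Rx(roll)).
In Python, from station import read_state, snapshot, get_calibration, sign_off gives the robot as it stands.
- The arm moves only by the tool play_rows, never from a script. Its argument "targets" is a list of rows, each a list of 7 numbers: the finger opening in cm, from 0 to 8.54, then the shift along the tool's x, y, z in cm, then the turn, a rotation vector about the tool's x, y, z in rad. A call has 1 to 5 rows; each row is the pose to reach, as a shift and turn from the pose commanded when the call began, along the tool's axes at that moment; what a row does not reach only later rows make up. A row lasts 1/12 s, in which the tool goes at most 41.7 mm and 7.16 degrees, less where a joint would pass 70% of its speed; a pose out of reach is approached as far as the arm can. A call with a gripper value outside its range is refused whole. The fingers move at their own pace and stop on an object; "squeeze" is the grip in N (left out, the last holds). Time passes only in rows, so rows that repeat a pose let the fingers close. It gives the time, the measured TCP pose, the force, the opening and the grip force at its end, in the units of the state.
- read_state(): the state, without advancing time (a new reading comes with each control period).
- snapshot(name): name is "scene" or "top" or "wrist"; returns (picture, depth): 480x640x3 uint8, blue, green, red; 480x640 float32, mm along the optical axis (not along the pixel's ray), 0 where there is no reading.
- get_calibration(name): a dict with "fx", "fy", "cx", "cy" (pixels), "T" (4x4, takes a point from camera to world coordinates). Camera axes: x right, y down, z forward; pixel columns grow to the right and rows downward; lengths in mm; the calibration is good to about 2 mm. A picture is of the moment at which its call begins: read the wrist's pose just before it. get_calibration takes no time and is no camera call; for the wrist camera it gives the pose at the moment of the call.
- sign_off(): hands the job in; it is judged then, once.
The state is a dict: "clock": time; "qpos": joint angles; "qvel": joint speeds; "tau": joint torques, N m; "position": TCP position; "eef_rot": TCP orientation; "wrist_force": force on the tool from outside, world axes, zero at the start; "ft_torque": the same for the moment, N m; "gripper_width": finger opening in mm; "gripper_force": force on a finger pad.
Only numpy, scipy, OpenCV 4.12 (cv2) and the standard library are available. Lean on these libraries where they do the work, as an engineer would, in place of code of your own. Each camera call takes 0.05 s, during which the arm holds its last target. There are 200 camera calls.

## Task

Fit the brass cog on the rolling mill's splined drive hub, turned so that its wide slot goes over the hub's wide spline, fully down on the flange, and let go of it. Only then switch the drive on at the green control box: pull the red toggle bat outward along its length to lift it out of its lock, flip it across to the other side, and let it drop back fully into the lock there. Do not knock the other things on the bench about.

Things in the scene. Friction and masses are not known exactly. Their poses are not given: they have to be found in the camera images.
- cog: Loose brass cog, 0.25 to 0.5 kg, lying flat: toothed disc 100 mm across, 14 mm thick, with an octagonal boss, 52 mm across flats, up to 46 mm above the underside. Origin: centre of the underside; z up along the through-bore. A red paint bar lies on the disc on the +x side, outside the wide slot of the bore.
- cog_boss (a point): Point on the cog's axis 38 mm above its underside, a good height for the TCP when gripping the boss from above; axes as the cog's. The boss's flats face the cog's own x axis and every 45 degrees from it.
- cog_slot (a point): Middle of the mouth of the wide master slot, underside of the cog, 14 mm from its axis towards the cog's +x. The bore has four slots in a cross, whose bottoms lie 19.5 mm from the axis: this one is 19 mm wide, the other three are 11 mm.
- hub: Fixed steel splined hub, upright on the green gearbox; it does not turn. Origin: centre of its underside, 50 mm above the bench. Round flange 56 mm across, 6 mm thick, then a shaft with four splines in a cross, reaching 18 mm from the axis and 48 mm above the origin, the top 6 mm tapered. Cog home: its origin on the hub's axis, 6 mm above the hub's origin.
- hub_spline (a point): Top of the wide master spline (16 mm wide, red mark), 48 mm above the hub's origin and 10 mm from the axis towards the hub's +x; the other three splines are 8 mm wide. The cog goes down only with its +x along the hub's +x; play 1.5 mm all round.
- drive: Fixed green gearbox carrying the hub: 180 x 150 mm, 50 mm high, origin at the centre of its underside; the hub stands 20 mm from there towards its -x. A steel pinion 37 mm across, 20 mm high, stands on top 46 mm towards +x and meets the fitted cog's teeth. A motor 80 mm in diameter, top 82 mm above the bench, sticks out 80 mm at the +x end.
- switch_box: Fixed green control box 110 (x) x 130 (y) x 62 mm high, origin at the centre of its underside. The locking toggle stands on its middle and swings about the box's x axis, from 28 degrees off upright towards +y (off, red lamp) to 28 degrees towards -y (on, green lamp). Two steel lock ribs up to 84 mm above the bench flank the stem and block the bat's cross pin unless it is pulled out.
- toggle_pivot (a point): Point in the control box on the toggle's swing axis, 32 mm above the bench over the box's centre; axes as the box's (swing axis = x).
- toggle_grip (a point): Centre of the red paddle of the toggle bat, 99 mm from the pivot along the bat when the bat is in (moves out with the bat). Axes of the bat: z outward along the bat, x along the swing axis. The paddle is 16 mm thick along x, 26 mm wide and 50 mm long along z; best pinched across its 16 mm, along the swing axis, coming in along the bat from above. A 12 mm stem below it leads into the box.
- toggle_swing (a joint): Swing of the toggle (rad): 0 leaning to the box's +y (off), 0.977 leaning to its -y (on). The bat's angle from upright towards +y is 0.489 minus this value. It moves easily (under 0.1 N m) when the bat is out; when the bat is in, the lock lets it move only about 0.08 rad.
- toggle_pull (a joint): How far the bat is pulled out along its length (m): 0 in, 0.016 at its stop. A spring draws it in with 4 N, rising to 10 N at the stop. The swing is free when it is pulled out more than about 0.012.
- steel_bowl: Bystander: loose steel bowl, 110 mm across, 45 mm high; origin centre of underside.
- glue_bottle: Bystander: loose white bottle with red cap, 48 mm across, 150 mm high; origin centre of underside.
- orange_jar: Bystander: loose glass jar with orange lid, 72 mm across, 60 mm high; origin centre of underside.
- bench_block: Bystander: loose steel block 70 x 70 x 25 mm; origin centre of underside.
- hammer: Bystander: loose hammer 200 mm long, lying; origin at mid length on its underside.
- screwdriver: Bystander: loose yellow-handled screwdriver 180 mm long, lying; origin at mid length on its underside.
Things that resemble listed ones, but are neither listed nor needed, are in the scene too. Leave any brown or turquoise look-alike of the cog alone.

How it is judged (in metres and radians):
On the way, in this order (a step that is already met when the one before it is completed fails the run):
1. the cog is fully home on the hub and let go, with the toggle still off (horizontal distance between cog and hub below 0.004 m and z of cog in the frame of hub below 0.009 m and angle between cog's own z axis and vertical below 0.06 rad and contact force between the fingers and cog below 0.1 N and value of joint toggle_swing below 0.15 rad), for 0.2 s.
2. the toggle bat is pulled outward out of its lock (value of joint toggle_pull above 0.0095 m and value of joint toggle_swing below 0.4 rad).
3. the bat is flipped across and back in the lock on the other side (value of joint toggle_pull below 0.004 m and value of joint toggle_swing above 0.9 rad), for 0.2 s.
At the end, for the whole second after the job is handed in: The cog is on the hub's axis within 4 mm, its underside within 3 mm of the flange (origin less than 9 mm above the hub's origin), level within 0.06 rad and at rest; the toggle has swung more than 0.9 rad and its bat is in again (less than 4 mm out) (all of step 3 and horizontal distance between cog and hub below 0.004 m and z of cog in the frame of hub below 0.009 m and angle between cog's own z axis and vertical below 0.06 rad and linear speed of cog below 0.02 m/s); the robot touches nothing.
It fails at once if the toggle is flipped across while the cog is not home on the hub (value of joint toggle_swing above 0.4 rad and (z of cog in the frame of hub above 0.012 m or horizontal distance between cog and hub above 0.006 m)).
It fails at once if a bystander is knocked more than 40 mm from its place (distance of any of steel_bowl, glue_bottle, orange_jar, bench_block, hammer, screwdriver from where it was at the start of the episode above 0.04 m).
It also fails if it takes over 58 s, if anything falls off the work surface, if the arm or the gripper's body presses on something with over 40 N, if the wrist force passes 120 N, or if a joint passes its speed limit or range.

## Working session

There is one attempt and no reset: what is moved stays moved. The work goes in short steps, Python scripts to look and compute and a tool call to move; the robot and the scene stay as the last step left them, time stands still between calls to the robot, and variables do not carry over. Pictures are saved under pics/ and viewed, at most 10 in all, crops included, and the job is handed in when it is done.

Besides the shell and the picture viewer there is one more tool, called after "Emit:" by a JSON object that holds its "method" and its "body", one argument or row to a line. play_rows: Moves the arm, as the interface text tells. Its arguments: {"type":"object","properties":{"targets":{"type":"array"},"squeeze":{"type":"number"}},"required":["targets"]}

```bash
mkdir -p pics; ls; python3 - <<'E'
from station import *
import cv2,numpy as np,json
for n in ("top","scene"):
    p,d=snapshot(n);cv2.imwrite(f"pics/{n}0.png",p);np.save(f"{n}0.npy",d)
    c=get_calibration(n);print(n,c["fx"],c["cx"],c["cy"],np.round(c["T"],3).tolist())
print(read_state())
E
```

```text
pics
top 439.3739581052496 317.60710152391556 238.81541700735139 [[0.034, -0.972, 0.231, 347.12], [-0.999, -0.033, 0.006, 29.101], [0.002, -0.231, -0.973, 1063.874], [0.0, 0.0, 0.0, 1.0]]
scene 545.8868533390831 322.03680233327975 247.0991114199683 [[0.373, 0.486, -0.79, 1618.073], [0.928, -0.197, 0.316, -403.021], [-0.002, -0.851, -0.525, 793.912], [0.0, 0.0, 0.0, 1.0]]
{'clock': 0.1, 'qpos': array([68.64243536, 22.86917779,  2.57940019, 88.10465761, -1.06968006,
       69.15117653, -2.90637784]), 'qvel': array([-0.12181623, -0.12739064, -0.02958984, -0.12577705,  0.0085138 ,
        0.04164917, -0.027992  ]), 'tau': array([ 3.00644482e-03, -4.76260865e+01,  1.36988506e+00, -2.54948384e+01,
        1.19166923e-02,  5.03741947e-03,  5.52772335e-06]), 'position': array([ 175.61650306, -625.28318979,  249.06795142]), 'eef_rot': array([-1.79899425e+02,  8.28967777e-03,  1.56918023e+01]), 'wrist_force': array([ 0.49566422, -0.54062557,  0.24329329]), 'ft_torque': array([ 0.05846922, -0.02359856,  0.01406387]), 'gripper_force': 0.0, 'gripper_width': 85.46676187944024}
```

View pics/top0.png

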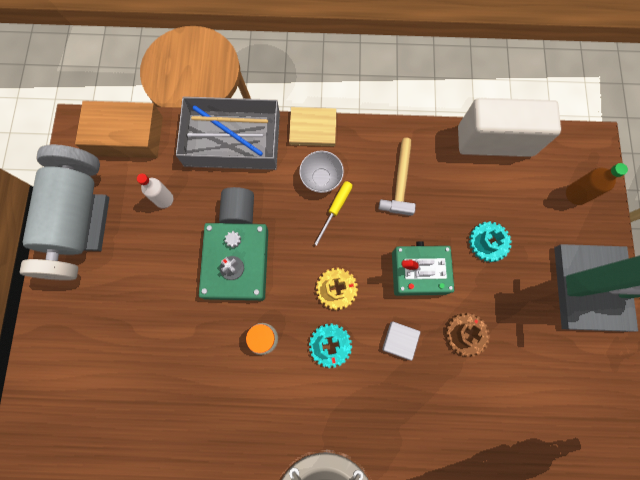

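View pics/scene0.png

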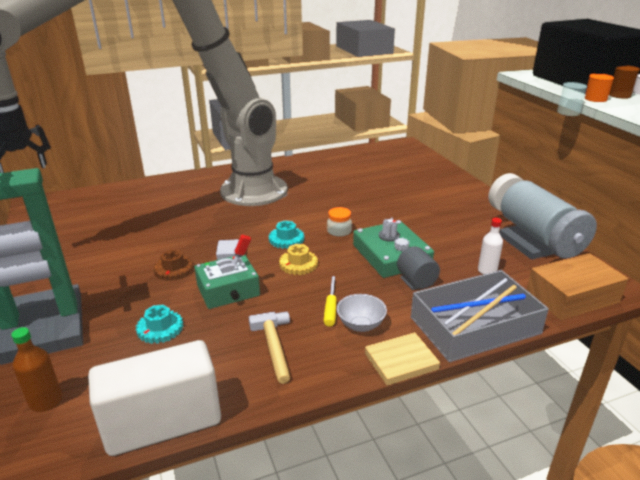

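The top view shows four cog-like things: yellow/brass (337,288), turquoise (331,346) and (490,241), and brown (468,335). Only the one at (337,288) is brass. The hub is at (230,266) and the toggle at (412,265). Next I'll enlarge these three.

```bash
python3 - <<'E'
import cv2,numpy as np
p=cv2.imread("pics/top0.png")
c=lambda x,y,w,h,s:cv2.resize(p[y:y+h,x:x+w],None,fx=s,fy=s,interpolation=cv2.INTER_CUBIC)
a=c(310,263,54,54,7);b=c(200,222,70,54,7)[:, :420]
e=c(390,235,70,30*2,5)
out=np.zeros((378+0,798,3),np.uint8);out[:,:378]=a;out[:,378:]=b[:378]
o2=np.zeros((222,798,3),np.uint8)
e=cv2.resize(p[240:300,390:460],(259,222),interpolation=cv2.INTER_CUBIC);o2[:,:259]=e
cv2.imwrite("pics/crop1.png",np.vstack([out,o2]))
E
```

```text
(no output)
```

View pics/crop1.png

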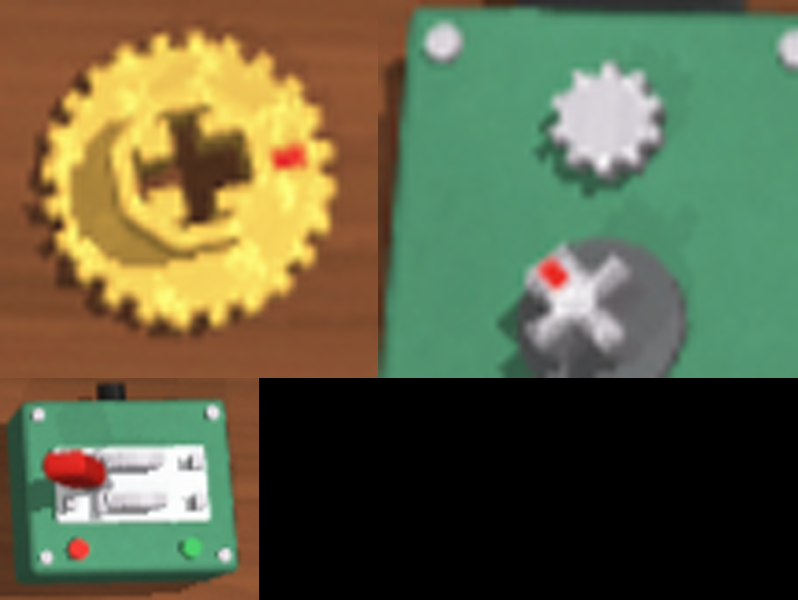

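The yellow cog with a red bar at px (351.4,285.4) and bore at (338.1,287.0) is the one. The hub top is at (228.6,264.6), with its red spline at (225,261). The bat leans left in the image (off side, red lamp).

```bash
cat > h.py <<'E'
from station import *
import cv2,numpy as np
from scipy.spatial.transform import Rotation as R
def ray(c,u,v,z):
    d=c["T"][:3,:3]@np.array([(u-c["cx"])/c["fx"],(v-c["cy"])/c["fy"],1]);o=c["T"][:3,3]
    return o+d*(z-o[2])/d[2]
def cloud(c,d):
    v,u=np.mgrid[:480,:640];P=np.stack([(u-c["cx"])/c["fx"]*d,(v-c["cy"])/c["fy"]*d,d],-1)
    return P@np.array(c["T"])[:3,:3].T+np.array(c["T"])[:3,3]
def proj(c,p):
    q=np.linalg.inv(c["T"])@np.r_[p,1];return np.array([c["fx"]*q[0]/q[2]+c["cx"],c["fy"]*q[1]/q[2]+c["cy"]])
def shift(pose_xyz,rpy):  # from current state -> tool-frame cm, rotvec
    s=read_state();A=R.from_euler("xyz",s["eef_rot"],degrees=True);B=R.from_euler("xyz",rpy,degrees=True)
    print("cm",np.round(A.inv().apply(np.array(pose_xyz)-s["position"])/10,2),"rot",np.round((A.inv()*B).as_rotvec(),4), "tcp",np.round(s["position"],1),np.round(s["eef_rot"],1))
E
python3 - <<'E'
from h import *
c=get_calibration("top");P=cloud(c,np.load("top0.npy"));p=cv2.imread("pics/top0.png")
a=ray(c,338.1,287,46);b=ray(c,351.4,285.4,14);print("bore",a,"bar",b)
h=cv2.cvtColor(p,cv2.COLOR_BGR2HSV)
m=(h[...,0]>18)&(h[...,0]<32)&(h[...,1]>120);m[:,:300]=0;m[:,370:]=0;m[:260]=0;m[:315]=m[:315];m[320:]=0
q=P[m];d=q[(q[:,2]>8)&(q[:,2]<20)];t=q[q[:,2]>40]
print("disc rect",cv2.minEnclosingCircle(d[:,:2].astype(np.float32)),d[:,2].mean(),"boss",cv2.minEnclosingCircle(t[:,:2].astype(np.float32)),t[:,2].mean())
g=(h[...,0]>65)&(h[...,0]<90)&(h[...,1]>80)
for n,(x0,x1,y0,y1,zl,zh) in dict(drive=(195,272,215,305,44,56),box=(388,460,240,300,56,68)).items():
    M=np.zeros_like(g);M[y0:y1,x0:x1]=1;q=P[M&g];q=q[(q[:,2]>zl)&(q[:,2]<zh)];print(n,cv2.minAreaRect(q[:,:2].astype(np.float32)),q[:,2].mean())
print("hub",ray(c,228.6,264.6,98),"spline",ray(c,225,261,98),"pinion",ray(c,200+229/7,222+118/7,70))
r=((h[...,0]<8)|(h[...,0]>172))&(h[...,1]>150);M=np.zeros_like(g);M[255:275,395:425]=1;q=P[M&r];print("paddle",q.mean(0),q.min(0),q.max(0))
print("lamps",ray(c,390+78/3.7,240+170/3.7,62),ray(c,390+191/3.7,240+170/3.7,62))
print(get_calibration("wrist"))
E
```

```text
bore [475.1585518 -15.6793406  46.       ] bar [484.11350807 -48.8453657   14.        ]
disc rect ((476.7179260253906, -13.124676704406738), 49.54878616333008) 14.112300815445264 boss ((425.331787109375, 4.793990135192871), 81.90201568603516) 73.18800705082036
drive ((531.0799560546875, 233.01296997070312), (178.9982147216797, 148.8983154296875), 0.975239098072052) 49.90661982935874
box ((522.707275390625, -212.82711791992188), (108.25650787353516, 129.85760498046875), 2.321347951889038) 61.73635426021609
hub [510.23788526 231.56286364  98.        ] spline [518.08843078 240.24756397  98.        ] pinion [575.80305607 232.77500785  70.        ]
paddle [ 518.02256048 -163.96281472  134.10369079] [ 512.58963224 -185.27349036   99.07161388] [ 526.6602036  -146.81139275  147.19902506]
lamps [ 481.27037842 -181.67364253   62.        ] [ 483.66151364 -251.4808625    62.        ]
{'fx': 341.930679292703, 'fy': 341.930679292703, 'cx': 321.6177685177411, 'cy': 241.6068774037975, 'T': array([[ 2.71411714e-01, -9.24277583e-01, -2.68415035e-01,
         2.45017367e+02],
       [-9.62457910e-01, -2.61578793e-01, -7.24658969e-02,
        -6.05373342e+02],
       [-3.23307691e-03,  2.78006267e-01, -9.60573819e-01,
         3.73259516e+02],
       [ 0.00000000e+00,  0.00000000e+00,  0.00000000e+00,
         1.00000000e+00]])}
```

```bash
python3 - <<'E'
from h import *
shift([476.5,-14,180],[180,0,13])
E
```

```text
cm [ 45.5  -50.7    6.99] rot [-0.0018  0.0002  0.047 ] tcp [ 175.6 -625.3  249.1] [-179.9    0.    15.7]
```

Emit:
{"method": "play_rows", "body": {
  "targets": [
    [8.54, 2.28, -2.54, 0.2, 0, 0, 0],
    [8.54, 4.55, -5.07, 0.4, 0, 0, 0],
    [8.54, 6.83, -7.6, 0.6, 0, 0, 0],
    [8.54, 9.1, -10.14, 0.8, 0, 0, 0],
    [8.54, 11.4, -12.7, 1.0, 0, 0, 0]
  ]
}}

```text
clock: 0.52
position: [251.4, -470.9, 239.4]
eef_rot: [-180.0, 0.0, 15.7]
wrist_force: [1.2, 0.3, 0.1]
gripper_width: 85.6
gripper_force: 0.0
```

Emit:
{"method": "play_rows", "body": {
  "targets": [
    [8.54, 2.28, -2.54, 0.2, 0, 0, 0],
    [8.54, 4.55, -5.07, 0.4, 0, 0, 0],
    [8.54, 6.83, -7.6, 0.6, 0, 0, 0],
    [8.54, 9.1, -10.14, 0.8, 0, 0, 0],
    [8.54, 11.4, -12.7, 1.0, 0, 0, 0]
  ]
}}

```text
clock: 0.93
position: [326.7, -317.9, 229.7]
eef_rot: [-180.0, 0.0, 15.7]
wrist_force: [1.0, 0.5, 1.0]
gripper_width: 85.4
gripper_force: 0.0
```

Emit:
{"method": "play_rows", "body": {
  "targets": [
    [8.54, 2.28, -2.54, 0.2, 0, 0, 0],
    [8.54, 4.55, -5.07, 0.4, 0, 0, 0],
    [8.54, 6.83, -7.6, 0.6, 0, 0, 0],
    [8.54, 9.1, -10.14, 0.8, 0, 0, 0],
    [8.54, 11.4, -12.7, 1.0, 0, 0, 0]
  ]
}}

```text
clock: 1.35
position: [402.0, -164.9, 219.8]
eef_rot: [180.0, 0.0, 15.7]
wrist_force: [0.7, -1.1, -0.7]
gripper_width: 85.5
gripper_force: 0.0
```

Emit:
{"method": "play_rows", "body": {
  "targets": [
    [8.54, 2.28, -2.54, 0.2, 0, 0, 0],
    [8.54, 4.55, -5.07, 0.4, 0, 0, 0],
    [8.54, 6.83, -7.6, 0.6, 0, 0, 0],
    [8.54, 9.1, -10.14, 0.8, 0, 0, 0],
    [8.54, 11.3, -12.6, 1.0, 0, 0, 0]
  ]
}}

```text
clock: 1.77
position: [476.9, -13.0, 209.7]
eef_rot: [180.0, 0.0, 15.7]
wrist_force: [0.7, -0.7, 0.3]
gripper_width: 85.3
gripper_force: 0.0
```

Now the wrist view of the cog.

```bash
python3 - <<'E'
from h import *
c=get_calibration("wrist");p,d=snapshot("wrist");np.save("w1.npy",d);np.save("w1T.npy",c["T"])
cv2.imwrite("pics/w1.png",p)
u=proj(c,[476.7,-13.1,30]).astype(int);print(u)
x=np.clip(u[0]-110,0,420);y=np.clip(u[1]-80,0,310)
print(x,y);cv2.imwrite("pics/w1c.png",cv2.resize(p[y:y+165,x:x+220],None,fx=3.6,fy=3.6,interpolation=cv2.INTER_CUBIC))
s=read_state();print(s["qpos"])
E
```

```text
[322 225]
212 145
[ 21.96947197   8.71863632 -28.74195763 112.90576526   4.50577079
  59.28605651 -82.58240195]
```

View pics/w1c.png

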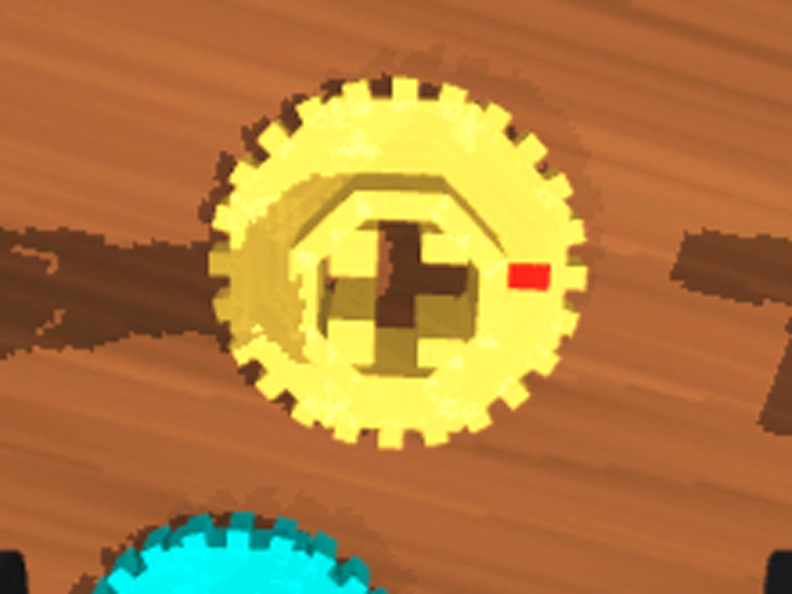

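The cog's bar is at px (358.9,221.7), the disc centre at (322.7,217.9) and the bore's top centre at (322.7,228.1).

```bash
python3 - <<'E'
from h import *
c=get_calibration("wrist");d=np.load("w1.npy");p=cv2.imread("pics/w1.png");P=cloud(c,d)
bar=ray(c,358.9,221.7,14);ctr=ray(c,322.7,217.9,14);top=ray(c,322.7,228.1,46);print(bar,ctr,top)
h=cv2.cvtColor(p,cv2.COLOR_BGR2HSV);m=(h[...,0]>18)&(h[...,0]<35)&(h[...,1]>100)
q=P[m];a=q[(q[:,2]>9)&(q[:,2]<19)];b=q[(q[:,2]>42)&(q[:,2]<50)]
cc,_=cv2.minEnclosingCircle(a[:,:2].astype(np.float32));b2,r2=cv2.minEnclosingCircle(b[:,:2].astype(np.float32))
print("disc",cc,_,a[:,2].mean(),"boss",b2,r2,b[:,2].mean())
r=((h[...,0]<6)|(h[...,0]>174))&(h[...,1]>180);r[:210]=0;r[235:]=0;r[:,:345]=0;r[:,375:]=0;B=P[r].mean(0);print("bar",B,r.sum())
for o in (cc,b2,ctr[:2]): v=B[:2]-np.array(o)[:2];print("yaw",np.degrees(np.arctan2(v[1],v[0])),np.hypot(*v))
# octagon orientation: support function of boss top
hull=cv2.convexHull(b[:,:2].astype(np.float32))[:,0]
A=np.arange(-90,-44.9,.5);w=[sum((hull@n).max()-(hull@n).min() for k in range(4) for n in [np.array([np.cos(np.radians(t+45*k)),np.sin(np.radians(t+45*k))])])/4 for t in A]
print("min width",A[np.argmin(w)],min(w))
E
```

```text
[489.48269956 -37.75928702  14.        ] [483.29648045  -3.43360747  14.        ] [481.13299531  -4.16874814  46.        ]
disc (576.6151123046875, -70.70023345947266) 166.8247528076172 14.522726436542829 boss (481.47869873046875, -3.140681266784668) 27.928157806396484 46.38579099322065
bar [490.81881852 -36.38836284  20.50843705] 61
yaw 158.20241723389975 92.40296798119094
yaw -74.30859606104643 34.534709612837354
yaw -77.1418157141189 33.802388550355985
min width -75.0 52.290482780156466
```

```bash
python3 - <<'E'
from h import *
c=get_calibration("wrist");T=np.load("w1T.npy");print(c["T"][:3,3]-T[:3,3],read_state()["position"],read_state()["qvel"])
p,d=snapshot("wrist");cv2.imwrite("pics/w2.png",p);np.save("w2.npy",d)
for n in (1,2):
  if n==1:c["T"]=T
  else: c=get_calibration("wrist")
  d=np.load(f"w{n}.npy");p=cv2.imread(f"pics/w{n}.png");P=cloud(c,d)
  h=cv2.cvtColor(p,cv2.COLOR_BGR2HSV);m=(h[...,0]>18)&(h[...,0]<35)&(h[...,1]>100)
  q=P[m];q=q[np.hypot(q[:,0]-480,q[:,1]+9)<64];a=q[(q[:,2]>9)&(q[:,2]<19)];b=q[(q[:,2]>42)&(q[:,2]<50)]
  print("disc",cv2.minEnclosingCircle(a[:,:2].astype(np.float32)),"boss",cv2.minEnclosingCircle(b[:,:2].astype(np.float32)))
  r=((h[...,0]<6)|(h[...,0]>174))&(h[...,1]>180);r[:200]=0;r[245:]=0;r[:,:335]=0;r[:,390:]=0
  x=np.argwhere(r).mean(0);bar=ray(c,x[1],x[0],14);o=np.mean([cv2.minEnclosingCircle(k[:,:2].astype(np.float32))[0] for k in (a,b)],0);v=bar[:2]-o;print(o,np.degrees(np.arctan2(v[1],v[0])),np.hypot(*v),r.sum())
  hull=cv2.convexHull(b[:,:2].astype(np.float32))[:,0];A=np.arange(-100,-54.9,.5)
  w=[sum(np.ptp(hull@np.array([np.cos(np.radians(t+45*k)),np.sin(np.radians(t+45*k))])) for k in range(4))/4 for t in A];print(A[np.argmin(w)],min(w))
E
```

```text
[2.12040336 7.41850745 0.63404429] [479.63906875  -5.40200226 210.02814888] [ 1.92613609 -2.28279665  1.08332545  1.53998864 -1.74272228  1.37562832
  9.91815227]
disc ((477.8762512207031, -11.894476890563965), 50.214115142822266) boss ((478.1598205566406, -11.715556144714355), 27.929319381713867)
[478.01803589 -11.80501652] -77.05326585438904 35.30157934001775 61
-75.5 52.28506044618268
disc ((476.13665771484375, -15.448907852172852), 50.141876220703125) boss ((476.5242614746094, -15.32992172241211), 27.988399505615234)
[476.33045959 -15.38941479] -77.08838752448054 35.65449332837137 61
-76.5 52.15466202502058
```

Emit:
{"method": "play_rows", "body": {
  "targets": [
    [8.54, 0.5, 0.8, 0, 0, 0, 0.047],
    [8.54, 0.5, 0.8, 0, 0, 0, 0.047],
    [8.54, 0.5, 0.8, 0, 0, 0, 0.047],
    [8.54, 0.5, 0.8, 0, 0, 0, 0.047]
  ]
}}

```text
clock: 2.2
position: [483.1, -21.5, 209.7]
eef_rot: [-180.0, 0.1, 13.0]
wrist_force: [0.0, 0.1, 0.3]
gripper_width: 85.5
gripper_force: 0.0
```

```bash
cat > cogm.py <<'E'
from h import *
def cog(guess,z0=0):
  s=read_state();c=get_calibration("wrist");p,d=snapshot("wrist");P=cloud(c,d)
  h=cv2.cvtColor(p,cv2.COLOR_BGR2HSV);m=(h[...,0]>18)&(h[...,0]<35)&(h[...,1]>100)
  near=np.hypot(P[...,0]-guess[0],P[...,1]-guess[1])<64
  q=P[m&near];a=q[abs(q[:,2]-14-z0)<5];b=q[abs(q[:,2]-46-z0)<4]
  A=cv2.minEnclosingCircle(a[:,:2].astype(np.float32));B=cv2.minEnclosingCircle(b[:,:2].astype(np.float32))
  r=((h[...,0]<6)|(h[...,0]>174))&(h[...,1]>180)&near;x=np.argwhere(r).mean(0);bar=ray(c,x[1],x[0],14+z0)
  print("disc",A,"boss",B,"z",np.median(b[:,2]));
  for o in (A[0],B[0]): v=bar[:2]-o;print("yaw",np.degrees(np.arctan2(v[1],v[0])),np.hypot(*v))
  print(s["position"],s["eef_rot"],abs(s["qvel"]).max(),s["qpos"])
  return p
E
python3 -c "
from cogm import *
cog((476.5,-14))"
```

```text
disc ((477.7094421386719, -11.903451919555664), 50.33041763305664) boss ((478.12908935546875, -11.821816444396973), 28.1254825592041) z 46.18175759112597
yaw -76.08101430131634 34.30796437052455
yaw -76.79447453801215 34.28891511318801
[483.05837737 -21.49088118 209.73517391] [-1.79995577e+02  5.18068276e-02  1.29783281e+01] 0.3553963076910848 [ 22.47489115   9.20921674 -27.5683975  112.32585635   4.92774432
  59.64018685 -84.31042325]
```

```bash
python3 -c "
from h import *
shift([477.7,-12.2,38],[180,0,13.2])"
```

```text
cm [-0.31 -1.02 17.18] rot [ 0.      0.0006 -0.0038] tcp [483.1 -21.4 209.8] [180.   0.  13.]
```

Emit:
{"method": "play_rows", "body": {
  "targets": [
    [8.54, -0.31, -1.02, 2.5, 0, 0, -0.004],
    [8.54, -0.31, -1.02, 5.5, 0, 0, -0.004],
    [8.54, -0.31, -1.02, 8.5, 0, 0, -0.004],
    [8.54, -0.31, -1.02, 11, 0, 0, -0.004],
    [8.54, -0.31, -1.02, 13, 0, 0, -0.004]
  ]
}}

```text
clock: 2.67
position: [477.0, -12.1, 78.2]
eef_rot: [-180.0, 0.1, 13.2]
wrist_force: [0.6, -0.3, 0.9]
gripper_width: 84.9
gripper_force: 0.0
```

Emit:
{"method": "play_rows", "body": {
  "targets": [
    [8.54, 0, 0, 1.5, 0, 0, 0],
    [8.54, 0, 0, 3, 0, 0, 0],
    [8.54, 0, 0, 4.18, 0, 0, 0],
    [8.54, 0, 0, 4.18, 0, 0, 0],
    [8.54, 0, 0, 4.18, 0, 0, 0]
  ]
}}

```text
clock: 3.08
position: [478.0, -11.9, 38.0]
eef_rot: [-180.0, 0.1, 13.2]
wrist_force: [0.2, 0.4, 0.0]
gripper_width: 85.7
gripper_force: 0.0
```

Emit:
{"method": "play_rows", "body": {
  "targets": [
    [4.5, 0, 0, 0, 0, 0, 0],
    [4.5, 0, 0, 0, 0, 0, 0],
    [4.5, 0, 0, 0, 0, 0, 0],
    [4.5, 0, 0, 0, 0, 0, 0],
    [4.5, 0, 0, 0, 0, 0, 0]
  ],
  "squeeze": 50
}}

```text
clock: 3.5
position: [479.3, -12.0, 39.4]
eef_rot: [179.9, -0.1, 13.2]
wrist_force: [-0.3, 0.1, 6.5]
gripper_width: 51.1
gripper_force: 52.9
```

Emit:
{"method": "play_rows", "body": {
  "targets": [
    [4.5, 0, 0, 0, 0, 0, 0],
    [4.5, 0, 0, 0, 0, 0, 0],
    [4.5, 0, 0, 0, 0, 0, 0]
  ]
}}

```text
clock: 3.75
position: [479.3, -12.0, 39.4]
eef_rot: [179.9, -0.1, 13.2]
wrist_force: [-1.0, -0.2, 6.3]
gripper_width: 51.2
gripper_force: 52.9
```

Emit:
{"method": "play_rows", "body": {
  "targets": [
    [4.5, 0, 0, -1, 0, 0, 0],
    [4.5, 0, 0, -3, 0, 0, 0],
    [4.5, 0, 0, -6, 0, 0, -0.06],
    [4.5, 0, 0, -9, 0, 0, -0.15],
    [4.5, 0, 0, -12, 0, 0, -0.25]
  ]
}}

```text
clock: 4.17
position: [477.0, -11.6, 159.2]
eef_rot: [-179.9, 0.1, 27.8]
wrist_force: [0.4, -0.3, -4.0]
gripper_width: 51.3
gripper_force: 54.3
```

Emit:
{"method": "play_rows", "body": {
  "targets": [
    [4.5, 0, 0, -2, 0, 0, -0.1],
    [4.5, 0, 0, -4, 0, 0, -0.2],
    [4.5, 0, 0, -4, 0, 0, -0.3],
    [4.5, 0, 0, -4, 0, 0, -0.4],
    [4.5, 0, 0, -4, 0, 0, -0.5]
  ]
}}

```text
clock: 4.58
position: [477.4, -11.7, 198.5]
eef_rot: [-180.0, 0.0, 56.5]
wrist_force: [-0.1, -0.4, -4.2]
gripper_width: 51.0
gripper_force: 54.3
```

Emit:
{"method": "play_rows", "body": {
  "targets": [
    [4.5, 0, 0, 0, 0, 0, -0.1],
    [4.5, 0, 0, 0, 0, 0, -0.2],
    [4.5, 0, 0, 0, 0, 0, -0.3],
    [4.5, 0, 0, 0, 0, 0, -0.4],
    [4.5, 0, 0, 0, 0, 0, -0.5]
  ]
}}

```text
clock: 5.0
position: [477.1, -11.7, 197.9]
eef_rot: [-179.9, 0.0, 85.1]
wrist_force: [-0.1, -0.6, -5.1]
gripper_width: 50.9
gripper_force: 54.3
```

Emit:
{"method": "play_rows", "body": {
  "targets": [
    [4.5, 0, 0, 0, 0, 0, -0.1],
    [4.5, 0, 0, 0, 0, 0, -0.2],
    [4.5, 0, 0, 0, 0, 0, -0.3],
    [4.5, 0, 0, 0, 0, 0, -0.4],
    [4.5, 0, 0, 0, 0, 0, -0.5]
  ]
}}

```text
clock: 5.42
position: [477.1, -11.7, 197.9]
eef_rot: [-179.9, -0.0, 113.8]
wrist_force: [0.2, -0.6, -4.2]
gripper_width: 50.8
gripper_force: 54.3
```

Emit:
{"method": "play_rows", "body": {
  "targets": [
    [4.5, 0, 0, 0, 0, 0, -0.1],
    [4.5, 0, 0, 0, 0, 0, -0.2],
    [4.5, 0, 0, 0, 0, 0, -0.3],
    [4.5, 0, 0, 0, 0, 0, -0.4],
    [4.5, 0, 0, 0, 0, 0, -0.43]
  ]
}}

```text
clock: 5.83
position: [477.1, -11.8, 197.8]
eef_rot: [-179.9, -0.1, 138.4]
wrist_force: [0.2, 0.1, -4.1]
gripper_width: 50.9
gripper_force: 54.3
```

```bash
python3 -c "
from h import *
shift([592,159,205],[180,0,138])
print(read_state()['qpos'],read_state()['gripper_width'])"
```

```text
cm [ 2.76 20.39 -0.74] rot [-0.0015 -0.0013  0.0063] tcp [477.1 -11.8 197.8] [-1.799e+02 -1.000e-01  1.384e+02]
[ 37.34904796  11.56974882 -45.85762005 113.48714802   9.6789658
  58.87569168  35.38599642] 50.92367247857733
```

Emit:
{"method": "play_rows", "body": {
  "targets": [
    [4.5, 0.4, 3.0, -0.2, 0, 0, 0],
    [4.5, 0.9, 6.5, -0.3, 0, 0, 0],
    [4.5, 1.4, 10, -0.4, 0, 0, 0],
    [4.5, 1.8, 13.5, -0.5, 0, 0, 0],
    [4.5, 2.2, 16.5, -0.6, 0, 0, 0]
  ]
}}

```text
clock: 6.25
position: [572.2, 127.6, 203.9]
eef_rot: [-180.0, -0.1, 138.2]
wrist_force: [0.4, -0.0, -4.7]
gripper_width: 50.9
gripper_force: 54.5
```

Emit:
{"method": "play_rows", "body": {
  "targets": [
    [4.5, 0.3, 2.2, 0, 0, 0, 0],
    [4.5, 0.56, 3.89, -0.1, 0, 0, 0],
    [4.5, 0.56, 3.89, -0.1, 0, 0, 0],
    [4.5, 0.56, 3.89, -0.1, 0, 0, 0],
    [4.5, 0.56, 3.89, -0.1, 0, 0, 0]
  ]
}}

```text
clock: 6.67
position: [592.9, 157.2, 204.5]
eef_rot: [-179.8, -0.0, 138.1]
wrist_force: [-0.5, -0.2, -4.5]
gripper_width: 50.9
gripper_force: 54.9
```

```bash
python3 - <<'E'
from h import *
s=read_state();print(s["position"],s["eef_rot"],s["qpos"],abs(s["qvel"]).max())
c=get_calibration("wrist");np.save("w3T.npy",c["T"]);p,d=snapshot("wrist");np.save("w3.npy",d);cv2.imwrite("pics/w3.png",p)
print(proj(c,[511,232.7,98]))
E
```

```text
[592.91425429 157.20893467 204.50692036] [-1.79835317e+02 -1.40581400e-02  1.38105448e+02] [ 14.94884883  26.86994178 -45.56082957  95.27441121  20.60923183
  66.7664913   12.27000732] 0.924294507687319
[321.61643955  73.56368057]
```

View pics/w3.png

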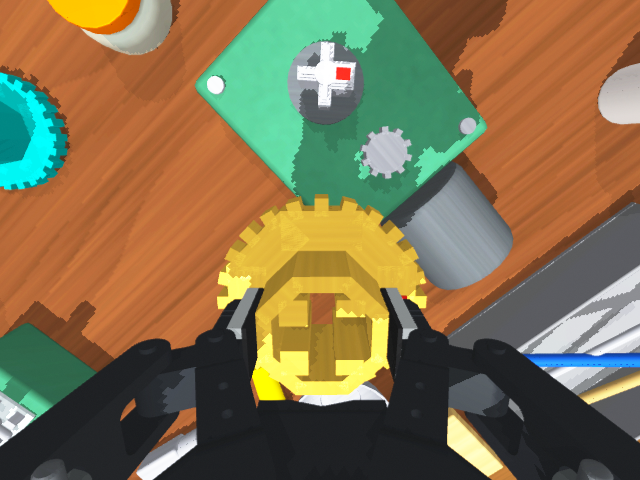

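The wrist view shows the hub's cross at px (326,74) with the red mark to its right at (343,73). The held cog is around (321,300), with its red bar at about (403,299), beside the finger.

```bash
python3 - <<'E'
from h import *
p=cv2.imread("pics/w3.png");d=np.load("w3.npy");c=get_calibration("wrist");c["T"]=np.load("w3T.npy")
P=cloud(c,d)
near=np.hypot(P[...,0]-511,P[...,1]-232.7)<32
t=P[near&(P[...,2]>92)&(P[...,2]<102)];print(len(t),np.median(t[:,2]),t.min(0),t.max(0))
a=P[near&(abs(P[...,2]-56)<2.5)]
print("flange",cv2.minEnclosingCircle(a[:,:2].astype(np.float32)))
H=cv2.resize(p[35:130,280:375],(399,399),interpolation=cv2.INTER_CUBIC)
G=cv2.resize(p[185:400,205:435],(399,373),interpolation=cv2.INTER_CUBIC)
o=np.zeros((400,800,3),np.uint8);o[:399,:399]=H;o[:373,400:799]=G;cv2.imwrite("pics/w3c.png",o)
E
```

```text
1634 97.6240517412706 [496.79607043 219.64774616  92.00019942] [529.84667217 251.69505391 101.20842996]
flange ((511.9124450683594, 235.1221466064453), 28.06330108642578)
```

View pics/w3c.png

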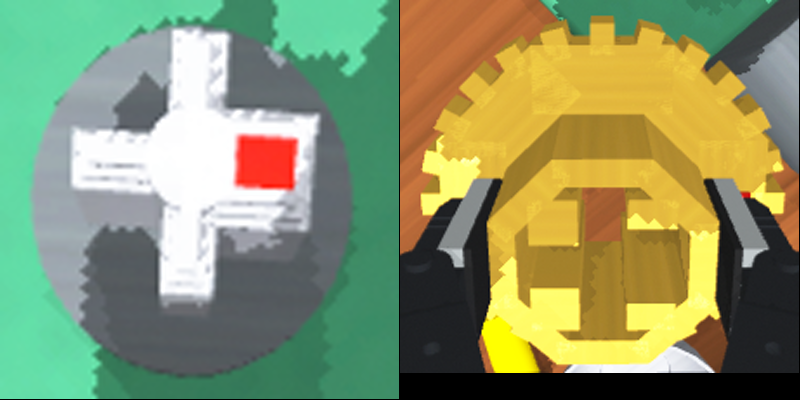

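```bash
cat > fit.py <<'E'
from h import *
from scipy.optimize import differential_evolution as DE
v,u=np.mgrid[:480,:640]
def plane(c,z):
    D=np.stack([(u-c["cx"])/c["fx"],(v-c["cy"])/c["fy"],np.ones((480,640))],-1)@c["T"][:3,:3].T;o=c["T"][:3,3]
    return (o+D*((z-o[2])/D[...,2:]))[...,:2]
def loc(XY,q):
    a=np.radians(q[2]);d=XY-q[:2];return d[...,0]*np.cos(a)+d[...,1]*np.sin(a),-d[...,0]*np.sin(a)+d[...,1]*np.cos(a)
def arms(x,y,L,w,W): return ((abs(y)<W/2)&(x>0)&(x<L))|((abs(y)<w/2)&(x<=0)&(x>-L))|((abs(x)<w/2)&(abs(y)<L))
def soft(f,XY,q):  # supersample by jitter
    return sum(f(XY+np.array(o),q).astype(float) for o in [(-.25,-.25),(.25,-.25),(-.25,.25),(.25,.25)])/4
def hubfit(c,d,g):
    P=cloud(c,d);XY=plane(c,97.5);m=np.hypot(XY[...,0]-g[0],XY[...,1]-g[1])<26
    lab=((P[...,2]>95.5)&(P[...,2]<101))[m];XY=XY[m]
    f=lambda XY,q:(lambda x,y:arms(x,y,q[3],q[4],q[4]+8)|(np.hypot(x,y)<q[5]))(*loc(XY,q))
    r=DE(lambda q:abs(soft(f,XY,q)-lab).sum(),[(g[0]-6,g[0]+6),(g[1]-6,g[1]+6),(g[2]-12,g[2]+12),(14,19),(4,9),(6,12)],seed=0,popsize=20,maxiter=150)
    print("hub",np.round(r.x,2),r.fun,lab.sum());return r.x
def cogfit(c,d,g,zt):
    P=cloud(c,d);XY=plane(c,zt);m=np.hypot(XY[...,0]-g[0],XY[...,1]-g[1])<24.5
    lab=(abs(P[...,2]-zt)<2.5)[m];XY=XY[m]
    f=lambda XY,q:(lambda x,y:~(arms(x,y,19.5,11,19)|(np.hypot(x,y)<q[3])))(*loc(XY,q))
    r=DE(lambda q:abs(soft(f,XY,q)-lab).sum(),[(g[0]-5,g[0]+5),(g[1]-5,g[1]+5),(g[2]-8,g[2]+8),(8,14)],seed=0,popsize=20,maxiter=150)
    print("cog",np.round(r.x,2),r.fun,lab.sum(),np.median(P[m.nonzero()][lab][:,2]) if lab.sum() else 0);return r.x
E
python3 - <<'E'
from fit import *
d=np.load("w3.npy");c=get_calibration("wrist");c["T"]=np.load("w3T.npy")
hubfit(c,d,(511.5,233.5,48))
cogfit(c,d,(592.9,157.2,48),212.5)
print("redmark",ray(c,343.6,73.6,98))
E
```

```text
hub [512.21 235.    44.65  15.76   4.03   7.19] 186.75 1124
cog [595.34 157.31  48.93   8.47] 884.5 6095 211.15591328972542
redmark [520.03674167 242.75738006  98.        ]
```

```bash
python3 - <<'E'
from fit import *
d=np.load("w3.npy");c=get_calibration("wrist");c["T"]=np.load("w3T.npy");P=cloud(c,d)
p=cv2.imread("pics/w3.png");h=cv2.cvtColor(p,cv2.COLOR_BGR2HSV);yel=(h[...,0]>18)&(h[...,0]<35)&(h[...,1]>100)
q=P[yel&(P[...,2]>150)&(np.hypot(P[...,0]-593,P[...,1]-157)<58)]
print(np.histogram(q[:,2],bins=np.arange(160,226,2)))
for lo,hi in((205,216),(174,186)):
  t=q[(q[:,2]>lo)&(q[:,2]<hi)];A=np.c_[t[:,:2]-[593,157],np.ones(len(t))];s=np.linalg.lstsq(A,t[:,2],rcond=None);k=s[0];r=t[:,2]-A@k;print(len(t),"plane tilt",k,"std",r.std())
for z in (210,211,212,213): cogfit(c,d,(594,157.2,48),z)
E
```

```text
(array([   0,    0,   69,  167,  212,  222,  245,  264,  621, 9779, 1056,
        273,  295,  274,  320,  342,  400,  420,  480,  481,  500,  530,
        554,  611,  871, 7423,  506,    7,    4,    2,    2,    0]), array([160, 162, 164, 166, 168, 170, 172, 174, 176, 178, 180, 182, 184,
       186, 188, 190, 192, 194, 196, 198, 200, 202, 204, 206, 208, 210,
       212, 214, 216, 218, 220, 222, 224]))
9725 plane tilt [-3.45087833e-04 -4.36687165e-03  2.10548761e+02] std 1.5423985009138137
12288 plane tilt [ 1.20240957e-02 -1.32267132e-02  1.79645463e+02] std 1.397299283134719
cog [596.17 156.56  47.93   8.29] 808.5 6459 211.0523424800723
cog [595.84 156.89  48.02   8.49] 727.75 6403 211.09071072970602
cog [595.42 157.06  48.51   8.03] 716.25 6289 211.1271596044524
cog [595.32 157.3   48.73   8.28] 1380.25 5480 211.2345557195883
```

```bash
python3 -c "
from h import *
shift([509.1,235.3,156],[180,0,134.7])"
```

```text
cm [11.5   0.24  4.86] rot [-0.0027  0.0002  0.0586] tcp [593.1 156.8 204.6] [-179.8    0.   138.1]
```

Emit:
{"method": "play_rows", "body": {
  "targets": [
    [4.5, 2.5, 0.05, 0, 0, 0, 0.01],
    [4.5, 5.5, 0.1, 0, 0, 0, 0.02],
    [4.5, 8.5, 0.17, 0.5, 0, 0, 0.04],
    [4.5, 10.5, 0.21, 1.5, 0, 0, 0.055],
    [4.5, 11.5, 0.24, 2.5, -0.0027, 0, 0.0586]
  ]
}}

```text
clock: 7.13
position: [506.9, 238.8, 180.6]
eef_rot: [179.8, -0.0, 134.9]
wrist_force: [0.7, 0.1, -4.6]
gripper_width: 51.1
gripper_force: 54.9
```

Emit:
{"method": "play_rows", "body": {
  "targets": [
    [4.5, 0, 0, 1.2, 0, 0, 0],
    [4.5, 0, 0, 2.3, 0, 0, 0],
    [4.5, 0, 0, 2.3, 0, 0, 0],
    [4.5, 0, 0, 2.3, 0, 0, 0],
    [4.5, 0, 0, 2.3, 0, 0, 0]
  ]
}}

```text
clock: 7.55
position: [511.1, 236.0, 157.3]
eef_rot: [179.8, 0.0, 134.6]
wrist_force: [0.1, -0.5, -4.5]
gripper_width: 51.1
gripper_force: 54.7
```

```bash
python3 - <<'E'
from fit import *
s=read_state();print(s["position"],s["eef_rot"],s["qpos"])
c=get_calibration("wrist");np.save("w4T.npy",c["T"]);p,d=snapshot("wrist");np.save("w4.npy",d);cv2.imwrite("pics/w4.png",p)
z=s["position"][2]
cogfit(c,d,(s["position"][0]+2.5,s["position"][1],44.6),z+6.6)
cv2.imwrite("pics/w4c.png",cv2.resize(p[190:410,210:430],(600,600),interpolation=cv2.INTER_CUBIC))
E
```

```text
[511.13287064 236.01557643 157.26420186] [1.79827534e+02 1.74430097e-02 1.34637315e+02] [  7.54555291  24.70317038 -46.42390309 105.14712427  20.71960169
  58.80058852  -2.52392278]
cog [513.83 235.59  44.17   8.13] 727.0 6319 163.8621631052606
```

View pics/w4c.png

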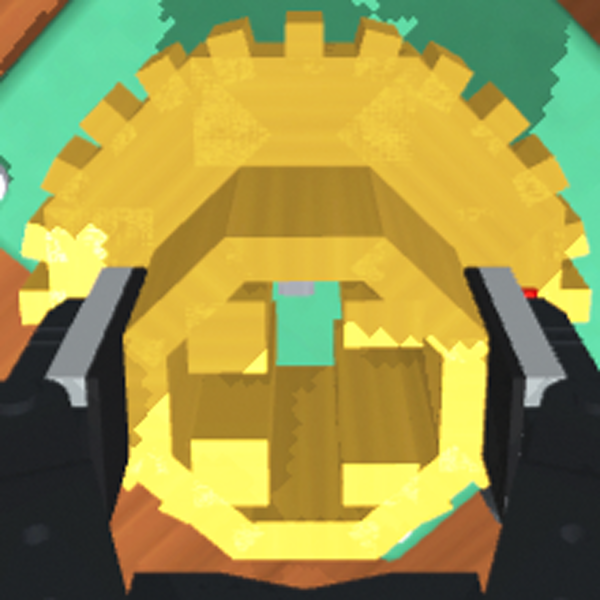

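Through the bore's upper slot the hub's narrow spline shows at crop (297,288), about 8 px left of the slot's centre. That is roughly 1.6 mm along tool -y, which agrees with the fit.

Emit:
{"method": "play_rows", "body": {
  "targets": [
    [4.5, 0.09, -0.16, 0.6, 0, 0, -0.007],
    [4.5, 0.09, -0.16, 1.4, 0, 0, -0.007],
    [4.5, 0.09, -0.16, 1.4, 0, 0, -0.007],
    [4.5, 0.09, -0.16, 1.4, 0, 0, -0.007],
    [4.5, 0.09, -0.16, 1.4, 0, 0, -0.007]
  ]
}}

```text
clock: 8.02
position: [508.1, 236.7, 143.0]
eef_rot: [179.9, -0.0, 135.2]
wrist_force: [0.2, -0.1, -4.2]
gripper_width: 50.8
gripper_force: 54.7
```

```bash
python3 - <<'E'
from fit import *
s=read_state();print(s["position"],s["eef_rot"])
c=get_calibration("wrist");p,d=snapshot("wrist");cv2.imwrite("pics/w5.png",p)
z=s["position"][2]
cogfit(c,d,(512,235,44.6),z+6.6)
cv2.imwrite("pics/w5c.png",cv2.resize(p[250:370,260:380],(600,600),interpolation=cv2.INTER_CUBIC))
E
```

```text
[508.13106722 236.66920551 143.02051256] [ 1.79855080e+02 -7.36714903e-03  1.35183020e+02]
cog [510.83 236.18  45.48   8.07] 723.5 6182 149.63376199974869
```

View pics/w5c.png

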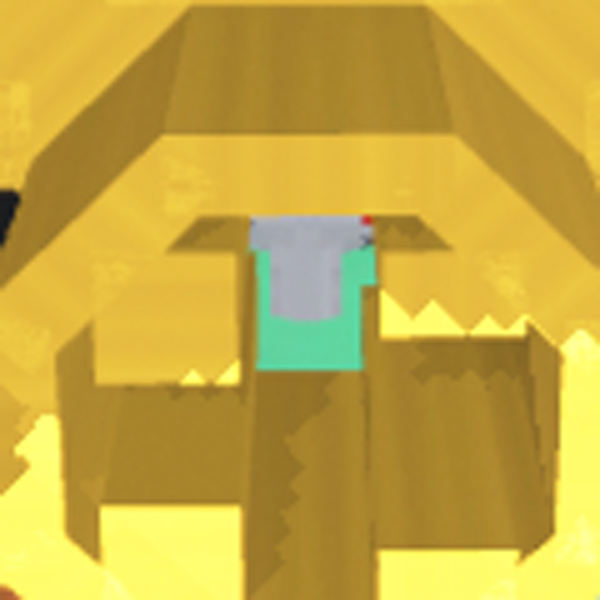

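```bash
python3 - <<'E'
from fit import *
s=read_state();c=get_calibration("wrist");print(s["position"],s["eef_rot"],abs(s["qvel"]).max())
A=R.from_euler("xyz",s["eef_rot"],degrees=True)
a=ray(c,260+308.5/5-.5,250+370/5-.5,103.6);b=ray(c,260+305.5/5-.5,250+320/5-.5,98)
for p in(a,b):print(A.inv().apply(p-s["position"]))
p,d=snapshot("wrist");cogfit(c,d,(512,235,44.6),s["position"][2]+6.6)
E
```

```text
[508.27564505 236.7954396  143.23079964] [1.79830654e+02 2.38910776e-03 1.35183969e+02] 0.22733212806829137
[-22.4909879    1.64725975  39.63677936]
[-19.52788455   1.3156144   45.23570003]
cog [511.11 236.32  44.89   8.04] 726.75 6171 149.85160281466852
```

Emit:
{"method": "play_rows", "body": {
  "targets": [
    [4.5, -0.11, -0.03, 0, 0, 0, 0.005],
    [4.5, -0.11, -0.03, 0.4, 0, 0, 0.005],
    [4.5, -0.11, -0.03, 0.8, 0, 0, 0.005],
    [4.5, -0.11, -0.03, 1.2, 0, 0, 0.005],
    [4.5, -0.11, -0.03, 1.2, 0, 0, 0.005]
  ]
}}

```text
clock: 8.53
position: [508.0, 235.1, 129.9]
eef_rot: [180.0, -0.0, 134.9]
wrist_force: [-0.6, -0.3, -4.6]
gripper_width: 51.1
gripper_force: 54.8
```

Emit:
{"method": "play_rows", "body": {
  "targets": [
    [4.5, 0, 0, 0.5, 0, 0, 0],
    [4.5, 0, 0, 1.0, 0, 0, 0],
    [4.5, 0, 0, 1.5, 0, 0, 0],
    [4.5, 0, 0, 1.5, 0, 0, 0],
    [4.5, 0, 0, 1.5, 0, 0, 0]
  ]
}}

```text
clock: 8.95
position: [508.5, 235.5, 115.6]
eef_rot: [179.9, -0.0, 134.9]
wrist_force: [-0.4, 0.3, -4.7]
gripper_width: 51.2
gripper_force: 54.8
```

Emit:
{"method": "play_rows", "body": {
  "targets": [
    [4.5, 0, 0, 0.5, 0, 0, 0],
    [4.5, 0, 0, 1.0, 0, 0, 0],
    [4.5, 0, 0, 1.5, 0, 0, 0],
    [4.5, 0, 0, 1.7, 0, 0, 0],
    [4.5, 0, 0, 1.8, 0, 0, 0]
  ]
}}

```text
clock: 9.37
position: [508.4, 235.5, 97.4]
eef_rot: [179.9, -0.0, 134.9]
wrist_force: [0.7, -0.4, -4.3]
gripper_width: 51.4
gripper_force: 54.9
```

Emit:
{"method": "play_rows", "body": {
  "targets": [
    [4.5, 0, 0, 0.1, 0, 0, 0],
    [4.5, 0, 0, 0.2, 0, 0, 0],
    [4.5, 0, 0, 0.2, 0, 0, 0],
    [4.5, 0, 0, 0.2, 0, 0, 0]
  ]
}}

```text
clock: 9.7
position: [508.9, 235.8, 96.3]
eef_rot: [179.8, 0.0, 134.9]
wrist_force: [-0.0, 0.8, -4.2]
gripper_width: 50.8
gripper_force: 54.9
```

Emit:
{"method": "play_rows", "body": {
  "targets": [
    [4.5, 0, 0, 0.1, 0, 0, 0],
    [4.5, 0, 0, 0.1, 0, 0, 0],
    [4.5, 0, 0, 0.1, 0, 0, 0]
  ]
}}

```text
clock: 9.95
position: [509.1, 235.9, 95.6]
eef_rot: [179.8, 0.0, 134.9]
wrist_force: [0.3, -0.7, -1.5]
gripper_width: 50.6
gripper_force: 55.0
```

Emit:
{"method": "play_rows", "body": {
  "targets": [
    [6.5, 0, 0, 0, 0, 0, 0],
    [8.5, 0, 0, 0, 0, 0, 0],
    [8.5, 0, 0, 0, 0, 0, 0],
    [8.5, 0, 0, 0, 0, 0, 0],
    [8.5, 0, 0, 0, 0, 0, 0]
  ]
}}

```text
clock: 10.37
position: [509.1, 235.9, 95.4]
eef_rot: [179.8, 0.0, 134.9]
wrist_force: [-1.6, 0.6, -0.5]
gripper_width: 85.0
gripper_force: 0.0
```

Emit:
{"method": "play_rows", "body": {
  "targets": [
    [8.5, 0, 0, -1, 0, 0, 0],
    [8.5, 0, 0, -3, 0, 0, 0],
    [8.5, 0, 0, -6, 0, 0, 0],
    [8.5, 0, 0, -9, 0, 0, 0],
    [8.5, 0, 0, -12, 0, 0, 0]
  ]
}}

```text
clock: 10.78
position: [508.3, 235.7, 217.1]
eef_rot: [179.8, -0.0, 134.9]
wrist_force: [0.5, -1.0, 0.4]
gripper_width: 85.0
gripper_force: 0.0
```

Emit:
{"method": "play_rows", "body": {
  "targets": [
    [8.5, 0, 0, 0, 0, 0, 0],
    [8.5, 0, 0, 0, 0, 0, 0],
    [8.5, 0, 0, 0, 0, 0, 0]
  ]
}}

```text
clock: 11.03
position: [508.3, 235.2, 215.1]
eef_rot: [179.9, 0.0, 134.9]
wrist_force: [0.2, 0.4, -0.3]
gripper_width: 85.0
gripper_force: 0.0
```

```bash
python3 - <<'E'
from fit import *
s=read_state();c=get_calibration("wrist");p,d=snapshot("wrist");P=cloud(c,d)
h=cv2.cvtColor(p,cv2.COLOR_BGR2HSV);y=(h[...,0]>18)&(h[...,0]<35)&(h[...,1]>100)&(np.hypot(P[...,0]-512,P[...,1]-235)<60)
for lo,hi in((64,76),(97,109)):
  q=P[y&(P[...,2]>lo)&(P[...,2]<hi)];print(len(q),np.median(q[:,2]),cv2.minEnclosingCircle(q[:,:2].astype(np.float32)))
print(s["qpos"])
box=(522.7,-212.8);shift([522.7,-166,240],[180,0,92])
E
```

```text
5824 70.19419786561261 ((513.2884521484375, 235.3966827392578), 50.96485137939453)
2669 102.10762801380005 ((512.240478515625, 235.3844757080078), 28.04888916015625)
[  9.64481086  20.78705043 -48.41464477 102.0462304   17.08076039
  64.69582092   0.58977523]
cm [-29.44 -27.25  -2.6 ] rot [ 8.000e-04 -6.000e-04  7.486e-01] tcp [508.  234.9 214.4] [179.9  -0.  134.9]
```

Emit:
{"method": "play_rows", "body": {
  "targets": [
    [8.5, -2.0, -1.9, 0, 0, 0, 0],
    [8.5, -4.7, -4.4, -0.2, 0, 0, 0],
    [8.5, -7.5, -7.0, -0.4, 0, 0, 0],
    [8.5, -10.3, -9.6, -0.6, 0, 0, 0],
    [8.5, -13.1, -12.2, -0.8, 0, 0, 0]
  ]
}}

```text
clock: 11.5
position: [513.4, 54.7, 221.5]
eef_rot: [180.0, -0.1, 134.9]
wrist_force: [0.7, 0.5, -0.2]
gripper_width: 85.1
gripper_force: 0.0
```

Emit:
{"method": "play_rows", "body": {
  "targets": [
    [8.5, -2.8, -2.6, 0, 0, 0, 0],
    [8.5, -5.6, -5.2, 0, 0, 0, 0],
    [8.5, -8.4, -7.8, 0, 0, 0, 0],
    [8.5, -11.2, -10.4, 0, 0, 0, 0],
    [8.5, -13.8, -12.9, 0, 0, 0, 0]
  ]
}}

```text
clock: 11.92
position: [519.4, -134.6, 221.1]
eef_rot: [179.9, -0.1, 134.8]
wrist_force: [0.6, 0.2, -0.0]
gripper_width: 85.1
gripper_force: 0.0
```

Emit:
{"method": "play_rows", "body": {
  "targets": [
    [8.5, -2.0, -1.9, 0, 0, 0, 0.1],
    [8.5, -3.5, -3.3, 0, 0, 0, 0.2],
    [8.5, -4.5, -4.2, 0, 0, 0, 0.3],
    [8.5, -4.5, -4.2, 0, 0, 0, 0.4],
    [8.5, -4.5, -4.2, 0, 0, 0, 0.5]
  ]
}}

```text
clock: 12.33
position: [521.3, -195.1, 220.4]
eef_rot: [-180.0, -0.2, 105.8]
wrist_force: [-0.9, 0.9, 0.5]
gripper_width: 85.1
gripper_force: 0.0
```

Emit:
{"method": "play_rows", "body": {
  "targets": [
    [8.5, 0, 0, 0, 0, 0, 0.1],
    [8.5, 0, 0, 0, 0, 0, 0.2],
    [8.5, 0, 0, 0, 0, 0, 0.25],
    [8.5, 0, 0, 0, 0, 0, 0.25],
    [8.5, 0, 0, 0, 0, 0, 0.25]
  ]
}}

```text
clock: 12.75
position: [521.9, -193.5, 221.2]
eef_rot: [-180.0, -0.2, 92.0]
wrist_force: [0.4, -0.3, 0.5]
gripper_width: 84.9
gripper_force: 0.0
```

```bash
python3 - <<'E'
from fit import *
s=read_state();print(s["position"],s["eef_rot"],s["qpos"],abs(s["qvel"]).max())
c=get_calibration("wrist");p,d=snapshot("wrist");cv2.imwrite("pics/w6.png",p);np.save("w6.npy",d);np.save("w6T.npy",c["T"]);P=cloud(c,d)
h=cv2.cvtColor(p,cv2.COLOR_BGR2HSV);near=np.hypot(P[...,0]-522,P[...,1]+200)<110
g=P[near&(h[...,0]>60)&(h[...,0]<90)&(h[...,1]>70)&(abs(P[...,2]-62)<4)];print("box",cv2.minAreaRect(g[:,:2].astype(np.float32)),np.median(g[:,2]))
r=P[near&((h[...,0]<8)|(h[...,0]>172))&(h[...,1]>140)&(P[...,2]>85)];print("pad",len(r),r.mean(0),np.percentile(r,2,axis=0),np.percentile(r,98,axis=0))
E
```

```text
[ 521.9349705  -193.50350767  221.18484684] [-1.79985428e+02 -1.57052041e-01  9.20138357e+01] [ 41.98414175  16.81493295 -31.41673742 102.26433063   9.52111122
  63.64363524   9.41750931] 0.4429152475517023
box ((524.4141235351562, -211.61517333984375), (109.09893035888672, 129.0149688720703), 2.942218780517578) 62.018257182481136
pad 1276 [ 521.83562162 -160.72001166  139.00805034] [ 514.38978322 -184.11676308  111.25038046] [ 529.08345642 -145.52546262  146.30731076]
```

View pics/w6.png

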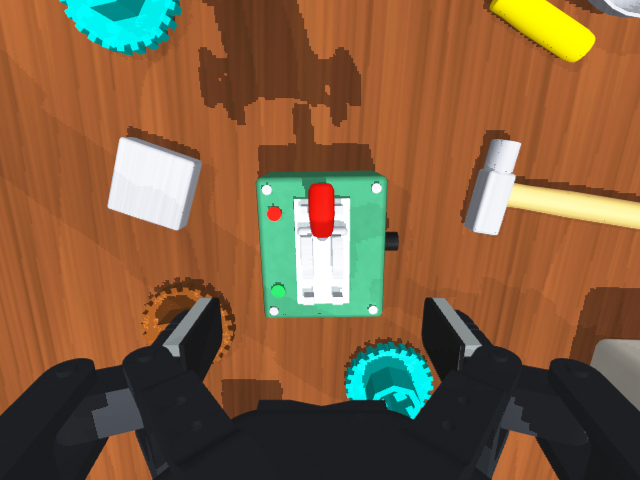

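The red paddle is at px (321,208), leaning to the red-lamp (+y) side. The box fit (523.7,-212.3), yaw 2.5°, matches it.

```bash
cat >> h.py <<'E'
PV=np.array([523.7,-212.3,32.]);BETA=2.5
def bat(ang,r):  # ang deg from upright toward +y
    Rb=R.from_euler("z",BETA,degrees=True);a=np.radians(ang);z=Rb.apply([0,np.sin(a),np.cos(a)]);y=Rb.apply([1,0,0]);t=-z
    M=np.c_[np.cross(y,t),y,t];return PV+r*z,R.from_matrix(M)
def go(ang,r,ref=None):
    s=read_state();A=ref[1] if ref else R.from_euler("xyz",s["eef_rot"],degrees=True);o=ref[0] if ref else s["position"]
    p,B=bat(ang,r);print(ang,r,"cm",np.round(A.inv().apply(p-o)/10,2),"rot",np.round((A.inv()*B).as_rotvec(),4),np.round(p,1),np.round(B.as_euler("xyz",degrees=True),1))
E
python3 - <<'E'
from h import *
go(28,165);go(28,100)
E
```

```text
28 165 cm [5.85 0.03 4.39] rot [-0.0019 -0.4913 -0.0085] [ 520.3 -134.9  177.7] [180.   28.   92.5]
28 100 cm [ 2.79  0.05 10.12] rot [-0.0019 -0.4913 -0.0085] [ 521.7 -165.4  120.3] [180.   28.   92.5]
```

Emit:
{"method": "play_rows", "body": {
  "targets": [
    [5.0, 1.5, 0, 0.5, 0, -0.1, -0.002],
    [5.0, 3, 0.01, 1.5, 0, -0.2, -0.004],
    [5.0, 4.5, 0.02, 2.7, 0, -0.3, -0.006],
    [5.0, 5.5, 0.03, 3.8, -0.001, -0.4, -0.007],
    [5.0, 5.85, 0.03, 4.39, -0.002, -0.491, -0.0085]
  ]
}}

```text
clock: 13.22
position: [521.0, -132.5, 177.9]
eef_rot: [179.9, 28.2, 92.6]
wrist_force: [-0.4, -1.1, -0.3]
gripper_width: 49.8
gripper_force: 0.0
```

Emit:
{"method": "play_rows", "body": {
  "targets": [
    [5.0, 0, 0, 0, 0, 0, 0],
    [5.0, 0, 0, 0, 0, 0, 0],
    [5.0, 0, 0, 0, 0, 0, 0]
  ]
}}

```text
clock: 13.47
position: [521.1, -136.5, 178.9]
eef_rot: [179.9, 28.0, 92.3]
wrist_force: [0.0, -0.8, 0.7]
gripper_width: 50.1
gripper_force: 0.0
```

```bash
python3 - <<'E'
from h import *
go(28,101);s=read_state();print(s["position"],s["eef_rot"],s["qpos"],s["gripper_width"])
E
```

```text
28 101 cm [ 0.2  -0.08  6.43] rot [ 0.      0.     -0.0034] [ 521.6 -164.9  121.2] [180.   28.   92.5]
[ 521.1414589  -136.45408607  178.91903525] [179.89393742  28.00034191  92.27767179] [ 18.75846792  17.55610799 -29.42393601 112.5059752   41.46331352
  63.32523476 -30.44258429] 50.086406186643174
```

Emit:
{"method": "play_rows", "body": {
  "targets": [
    [5.0, 0.2, -0.08, 1.5, 0, 0, 0],
    [5.0, 0.2, -0.08, 3.2, 0, 0, 0],
    [5.0, 0.2, -0.08, 4.8, 0, 0, 0],
    [5.0, 0.2, -0.08, 6.0, 0, 0, 0],
    [5.0, 0.2, -0.08, 6.4, 0, 0, 0]
  ]
}}

```text
clock: 13.88
position: [520.3, -166.9, 120.3]
eef_rot: [180.0, 28.0, 92.1]
wrist_force: [0.4, 0.2, 0.8]
gripper_width: 49.8
gripper_force: 0.0
```

Emit:
{"method": "play_rows", "body": {
  "targets": [
    [5.0, 0, 0, 0, 0, 0, 0],
    [5.0, 0, 0, 0, 0, 0, 0]
  ]
}}

```text
clock: 14.05
position: [521.9, -164.1, 121.7]
eef_rot: [179.8, 28.0, 92.3]
wrist_force: [-0.0, 0.5, -0.6]
gripper_width: 49.9
gripper_force: 0.0
```

Emit:
{"method": "play_rows", "body": {
  "targets": [
    [1.0, 0, 0, 0, 0, 0, 0],
    [1.0, 0, 0, 0, 0, 0, 0],
    [1.0, 0, 0, 0, 0, 0, 0],
    [1.0, 0, 0, 0, 0, 0, 0],
    [1.0, 0, 0, 0, 0, 0, 0]
  ],
  "squeeze": 50
}}

```text
clock: 14.47
position: [521.3, -163.0, 121.9]
eef_rot: [179.9, 28.1, 92.4]
wrist_force: [-3.3, 2.1, 5.8]
gripper_width: 15.5
gripper_force: 50.5
```

```bash
python3 - <<'E'
from h import *
s=read_state();A=R.from_euler("xyz",s["eef_rot"],degrees=True);v=s["position"]-PV
v=R.from_euler("z",-BETA,degrees=True).apply(v);print(s["position"],s["eef_rot"],s["wrist_force"],v,np.hypot(v[1],v[2]),np.degrees(np.arctan2(v[1],v[2])),s["gripper_width"])
E
```

```text
[ 521.25258794 -163.04687943  121.94552855] [179.91799708  28.07971283  92.3927434 ] [-3.33178005  2.14663856  5.79242147] [-0.29669172 49.31299713 89.94552855] 102.57665324997488 28.733932828940546 15.509538993653852
```

Emit:
{"method": "play_rows", "body": {
  "targets": [
    [1.0, 0, 0, -0.3, 0, 0, 0],
    [1.0, 0, 0, -0.7, 0, 0, 0],
    [1.0, 0, 0, -1.1, 0, 0, 0],
    [1.0, 0, 0, -1.45, 0, 0, 0],
    [1.0, 0, 0, -1.45, 0, 0, 0]
  ],
  "squeeze": 80
}}

```text
clock: 14.88
position: [520.8, -156.9, 133.8]
eef_rot: [179.9, 28.0, 92.4]
wrist_force: [0.7, -4.0, -8.2]
gripper_width: 15.2
gripper_force: 78.0
```

```bash
cat > st.py <<'E'
from h import *
s=read_state();v=R.from_euler("z",-BETA,degrees=True).apply(s["position"]-PV);A=R.from_euler("xyz",s["eef_rot"],degrees=True)
print(s["position"],s["eef_rot"],"Ftool",A.inv().apply(s["wrist_force"]),"r",np.hypot(v[1],v[2]),"ang",np.degrees(np.arctan2(v[1],v[2])),"x",v[0],s["gripper_width"],s["qpos"])
E
python3 - <<'E'
from st import *
import h
for a in (28,20,12,4): go(a,117.5)
E
```

```text
[ 520.8216133  -156.85381068  133.84486508] [179.92353945  28.0289856   92.35888949] Ftool [0.27329167 0.53290174 9.1144176 ] r 115.99453697057065 ang 28.59624746865859 x -0.45711830491412153 15.19061800879653 [ 19.24420981  21.08065951 -27.73710796 114.67286413  45.51249653
  58.72093664 -33.4406838 ]
28 117.5 cm [-0.12  0.05 -0.15] rot [ 0.0002  0.0005 -0.0022] [ 521.3 -157.2  135.7] [180.   28.   92.5]
20 117.5 cm [-1.76  0.05 -0.04] rot [ 0.0003  0.1401 -0.0022] [ 521.9 -172.2  142.4] [180.   20.   92.5]
12 117.5 cm [-3.36  0.05  0.31] rot [ 0.0005  0.2798 -0.0021] [ 522.6 -187.9  146.9] [180.   12.   92.5]
4 117.5 cm [-4.9   0.06  0.87] rot [ 0.0006  0.4194 -0.0021] [ 523.3 -204.1  149.2] [180.    4.   92.5]
```

Emit:
{"method": "play_rows", "body": {
  "targets": [
    [1.0, 0, 0, -0.12, 0, 0, 0],
    [1.0, -0.82, 0, -0.09, 0, 0.07, 0],
    [1.0, -1.63, 0, 0.0, 0, 0.14, 0],
    [1.0, -2.44, 0, 0.14, 0, 0.21, 0],
    [1.0, -3.23, 0, 0.34, 0, 0.28, 0]
  ]
}}

```text
clock: 15.3
position: [521.8, -185.9, 145.7]
eef_rot: [180.0, 11.7, 92.5]
wrist_force: [-0.1, -1.3, -9.6]
gripper_width: 14.8
gripper_force: 78.2
```

```bash
python3 st.py
```

```text
[ 521.81697112 -185.92250712  145.70907899] [179.95701261  11.72603679  92.48846069] Ftool [ 0.7209222  -0.19326241  9.64344782] r 116.74133244024785 ang 13.087376611395452 x -0.7306665746402196 14.832773365809965 [ 34.09011613  19.71897672 -30.74395623 110.26636147  26.95042867
  54.14560626  -8.79754331]
```

Emit:
{"method": "play_rows", "body": {
  "targets": [
    [1.0, -0.82, 0, 0.02, 0, 0.07, 0],
    [1.0, -1.64, 0, 0.1, 0, 0.14, 0],
    [1.0, -2.45, 0, 0.25, 0, 0.21, 0],
    [1.0, -3.25, 0, 0.45, 0, 0.28, 0],
    [1.0, -4.03, 0, 0.7, 0, 0.35, 0]
  ]
}}

```text
clock: 15.72
position: [523.6, -226.3, 147.3]
eef_rot: [180.0, -8.4, 92.6]
wrist_force: [-0.6, 1.0, -9.9]
gripper_width: 15.4
gripper_force: 78.3
```

```bash
python3 st.py
```

```text
[ 523.60505407 -226.33966186  147.32507241] [179.955127    -8.36232027  92.55388718] Ftool [-0.47147155 -0.60631606  9.95224107] r 116.17440868869771 ang -6.932456876382624 x -0.7072570118172833 15.394107524360882 [ 50.27695281  25.92065198 -34.91181245 101.93331379   7.70701431
  59.49090904  16.24285806]
```

Emit:
{"method": "play_rows", "body": {
  "targets": [
    [1.0, -0.82, 0, 0.0, 0, 0.07, 0],
    [1.0, -1.64, 0, 0.08, 0, 0.14, 0],
    [1.0, -2.45, 0, 0.22, 0, 0.21, 0],
    [1.0, -3.25, 0, 0.42, 0, 0.28, 0],
    [1.0, -4.05, 0, 0.66, 0, 0.345, 0]
  ]
}}

```text
clock: 16.13
position: [525.4, -264.6, 135.2]
eef_rot: [180.0, -28.2, 92.6]
wrist_force: [-0.2, 5.7, -7.3]
gripper_width: 14.7
gripper_force: 78.3
```

Emit:
{"method": "play_rows", "body": {
  "targets": [
    [1.0, 0, 0, 0, 0, 0, 0],
    [1.0, 0, 0, 0, 0, 0, 0]
  ]
}}

```text
clock: 16.3
position: [525.6, -264.4, 134.1]
eef_rot: [-180.0, -28.2, 92.5]
wrist_force: [0.5, 4.4, -7.0]
gripper_width: 14.8
gripper_force: 78.8
```

```bash
python3 st.py; python3 -c "
from h import *
go(-28,116);go(-28,102)"
```

```text
[ 525.5549039  -264.35396236  134.08810511] [-179.98710593  -28.18965932   92.51869474] Ftool [0.50705766 0.64374096 8.2122517 ] r 114.60742833233655 ang -27.03066448745083 x -0.41742350445478815 14.840227966633368 [ 59.9527213   37.72330009 -37.38485903  91.72818626  -2.85758835
  70.96066554  29.82700113]
-28 116 cm [-0.19  0.04 -0.14] rot [-0.0004 -0.0033  0.0003] [ 526.1 -266.7  134.4] [180.  -28.   92.5]
-28 102 cm [-0.2   0.04  1.26] rot [-0.0004 -0.0033  0.0003] [ 525.8 -260.1  122.1] [180.  -28.   92.5]
```

Emit:
{"method": "play_rows", "body": {
  "targets": [
    [1.0, -0.1, 0, 0, 0, 0, 0],
    [1.0, -0.1, 0, 0.4, 0, 0, 0],
    [1.0, -0.1, 0, 0.8, 0, 0, 0],
    [1.0, -0.1, 0, 1.2, 0, 0, 0],
    [1.0, -0.1, 0, 1.2, 0, 0, 0]
  ]
}}

```text
clock: 16.72
position: [525.5, -259.7, 125.0]
eef_rot: [180.0, -28.0, 92.6]
wrist_force: [-1.4, 4.3, -2.9]
gripper_width: 15.0
gripper_force: 79.3
```

```bash
python3 st.py
```

```text
[ 525.46996747 -259.73239397  125.03922661] [179.97130659 -28.02599508  92.57694639] Ftool [ 2.45938654 -1.24180283  4.64064808] r 104.44698203741582 ang -27.02864211522546 x -0.300689108122175 14.981148448589966 [ 59.63569314  37.98841885 -37.27877258  92.57511583  -2.68228763
  69.6857802   29.73733885]
```

Emit:
{"method": "play_rows", "body": {
  "targets": [
    [1.0, 0, 0, 0.2, 0, 0, 0],
    [1.0, 0, 0, 0.3, 0, 0, 0],
    [1.0, 0, 0, 0.3, 0, 0, 0]
  ]
}}

```text
clock: 16.97
position: [525.6, -259.7, 124.6]
eef_rot: [179.9, -28.0, 92.5]
wrist_force: [-5.0, 2.9, 9.6]
gripper_width: 15.2
gripper_force: 81.2
```

```bash
python3 st.py
```

```text
[ 525.56426993 -259.67303584  124.58874642] [179.94117143 -27.98017803  92.53098469] Ftool [ 7.20768533 -4.87022005 -7.03103414] r 104.02074033515426 ang -27.114322921334708 x -0.20388724071735556 15.246657412034212 [ 59.62313868  37.97632558 -37.25574098  92.63742635  -2.6861206
  69.56147854  29.70902998]
```

Emit:
{"method": "play_rows", "body": {
  "targets": [
    [3.0, 0, 0, 0, 0, 0, 0],
    [4.5, 0, 0, 0, 0, 0, 0],
    [4.5, 0, 0, 0, 0, 0, 0],
    [4.5, 0, 0, 0, 0, 0, 0]
  ]
}}

```text
clock: 17.3
position: [526.1, -261.7, 121.9]
eef_rot: [179.8, -27.7, 92.4]
wrist_force: [-0.4, -1.1, 0.2]
gripper_width: 44.6
gripper_force: 0.0
```

Emit:
{"method": "play_rows", "body": {
  "targets": [
    [4.5, 0, 0, -1, 0, 0, 0],
    [4.5, 0, 0, -3, 0, 0, 0],
    [4.5, 0, 0, -6, 0, 0, 0],
    [4.5, 0, 0, -9, 0, 0, 0],
    [4.5, 0, 0, -11, 0, 0, 0]
  ]
}}

```text
clock: 17.72
position: [528.4, -314.4, 222.1]
eef_rot: [179.7, -27.7, 92.4]
wrist_force: [1.2, -1.1, 0.2]
gripper_width: 44.9
gripper_force: 0.0
```

Emit:
{"method": "play_rows", "body": {
  "targets": [
    [4.5, 0, 0, 0, 0, 0, 0],
    [4.5, 0, 0, 0, 0, 0, 0],
    [4.5, 0, 0, 0, 0, 0, 0]
  ]
}}

```text
clock: 17.97
position: [527.3, -311.6, 218.5]
eef_rot: [179.9, -27.9, 92.5]
wrist_force: [-0.1, 1.7, -0.8]
gripper_width: 44.8
gripper_force: 0.0
```

```bash
python3 - <<'E'
from h import *
c=get_calibration("wrist");p,d=snapshot("wrist");P=cloud(c,d)
h=cv2.cvtColor(p,cv2.COLOR_BGR2HSV);near=np.hypot(P[...,0]-522,P[...,1]+230)<110
r=P[near&((h[...,0]<8)|(h[...,0]>172))&(h[...,1]>140)&(P[...,2]>85)];print("pad",len(r),r.mean(0),np.percentile(r,2,axis=0),np.percentile(r,98,axis=0))
v=R.from_euler("z",-BETA,degrees=True).apply(r-PV);a=np.radians(-28);print("along",np.percentile(v@[0,np.sin(a),np.cos(a)],[2,50,98,99.5]),"across",np.percentile(v@[0,np.cos(a),-np.sin(a)],[2,50,98]))
# same measure for the initial view
c2=dict(c);c2["T"]=np.load("w6T.npy");P=cloud(c2,np.load("w6.npy"));h=cv2.cvtColor(cv2.imread("pics/w6.png"),cv2.COLOR_BGR2HSV)
r=P[(np.hypot(P[...,0]-522,P[...,1]+200)<110)&((h[...,0]<8)|(h[...,0]>172))&(h[...,1]>140)&(P[...,2]>85)];v=R.from_euler("z",-BETA,degrees=True).apply(r-PV);a=-a;print("before",np.percentile(v@[0,np.sin(a),np.cos(a)],[2,50,98,99.5]),"across",np.percentile(v@[0,np.cos(a),-np.sin(a)],[2,50,98]))
t,dt=snapshot("top")
A=cv2.resize(t[225:315,385:465],(355,400),interpolation=cv2.INTER_CUBIC);B=cv2.resize(t[205:315,190:280],(327,400),interpolation=cv2.INTER_CUBIC);cv2.imwrite("pics/end.png",np.hstack([A,B]));print(read_state()["position"],read_state()["wrist_force"])
E
```

```text
pad 1096 [ 526.5125018  -263.96674921  139.31706988] [ 519.45561269 -279.3779961   112.31467322] [ 534.07063558 -240.26321209  146.5576836 ]
along [ 83.89105674 123.01815717 125.49612512 236.776716  ] across [-10.06792321   6.14149579  13.37071364]
before [ 83.44944842 122.80063085 125.21433577 246.58918793] across [-13.31297384  -5.85188554  10.10998706]
[ 526.96900039 -311.00121001  217.83268346] [ 0.4343037   0.55549669 -0.11031366]
```

View pics/end.png

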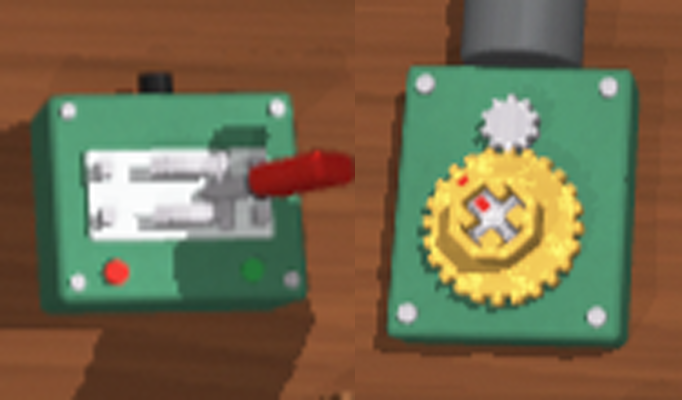

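The bat mirrors its start pose: it is 123/125 mm along its length, as before, so it is fully in on the green-lamp side. The cog sits on the hub, meshed with the pinion, and its red bar lines up with the red spline mark. I'm handing in.

```bash
python3 -c "
from station import *
print(sign_off())"
```

```text
the job is handed in; nothing more can be done
None
```

The job is handed in at about 18 s of the 58 s allowed: the camera shows the brass cog fully down on the hub flange with its wide slot on the wide spline, and the toggle flipped and back in its lock on the "on" side. The hand-in call did not return a verdict.

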